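# Fit the capped strainer top to a shaker and take off its cap

## Task

Get the steel drinks shaker ready to pour: pick up the strainer top from the white board with its loose cap still balanced on it, so that the holes stay clean, lower the two together onto the standing shaker tin until the strainer is fully home in the mouth, and let go of it. Then lift the cap straight off on its own, leaving the strainer seated and undisturbed, and finish while still holding the cap level in the gripper about 10 cm above the strainer; it is the measure for the next drink, so do not put it down. Do not drop the strainer or take the cap off early, leave the tin standing where it is, and disturb nothing else.

Things in the scene. Friction and masses are not known exactly. Their poses are not given: they have to be found in the camera images.
- shaker_tin: Open steel shaker cup standing upright, loose, about 0.32 kg, mouth up. 125 mm high, 50 mm across at the foot, widening to 75 mm over its top 30 mm (rolled rim 78 mm), wall 3 mm, mouth 69 mm wide inside. Origin: centre of its underside; z up along its axis.
- strainer_top: Steel strainer top (inner lid), round, loose, about 0.15 kg, standing on the white board under the cap. Origin: centre of its skirt's lower end; z up. Skirt 65 mm across, 18 mm long, chamfered below: goes into the tin's mouth with 2 mm to spare all round. Flange 76 mm across, at 18 to 21.5 mm, rests on the tin's rim. Fully home, its origin is 107 mm above the tin's origin.
- strainer_grip (a point): Point on the strainer's axis, 30 mm above its origin, in the middle of its straight grip band: 60 mm across, from 21.5 mm (top of flange) to 38 mm. Grip here, fingertips just above the flange. On the band's flat top (38 mm) sits a perforated round dome, 42 mm across at its foot and 51.5 mm high from the origin, under the cap.
- cap: Steel cap (outer lid): small upturned cup, loose, 0.06 kg, 46 mm across, 34 mm high, wall 3 mm, closed end up. Origin: centre of its open lower rim; z up. Its rim is balanced on the strainer's dome by its weight alone, not latched, and can rock a little: its origin is then 40 mm and its top 74 mm above the strainer's origin.
- white_board: Flat white board, fixed, 195 x 140 x 7 mm, long side along its x; origin: centre of its underside. The strainer top with the cap stands on it.
- tea_glass: Clear drinking glass, loose, 77 mm across and 89 mm high; origin: centre of its underside. Bystander.
- milk_jug: Glass jug of milk, loose, 94 x 138 x 196 mm; origin: under the middle of its overall outline. Bystander.
- curl_bowl: Small glass bowl of chocolate curls, loose, 109 mm across and 71 mm high; origin: centre of its underside. Bystander.
Mind the look-alikes: they are no part of the job. Leave any blue or green look-alike of the cap alone. What is shaped like the strainer_top but red is not meant.

How it is judged:
On the way, in this order (a step that is already met when the one before it is completed fails the run):
1. the strainer top is lifted clear of the board with the cap still on it (height (world z) of strainer_top above 0.04 m and z of cap in the frame of strainer_top between 0.034 and 0.048 m and x of cap in the frame of strainer_top between -0.008 and 0.008 m and y of cap in the frame of strainer_top between -0.008 and 0.008 m and angle between the z axis of cap and the z axis of strainer_top, either way round below 0.35 rad and not (z of strainer_top in the frame of shaker_tin between 0.087 and 0.127 m and horizontal distance between strainer_top and shaker_tin below 0.005 m and angle between the z axis of strainer_top and the z axis of shaker_tin, either way round below 0.08 rad)), for 0.2 s.
2. the strainer is fully home in the tin, let go, with the cap still on it (z of strainer_top in the frame of shaker_tin between 0.104 and 0.11 m and horizontal distance between strainer_top and shaker_tin below 0.005 m and angle between the z axis of strainer_top and the z axis of shaker_tin, either way round below 0.08 rad and z of cap in the frame of strainer_top between 0.034 and 0.048 m and x of cap in the frame of strainer_top between -0.008 and 0.008 m and y of cap in the frame of strainer_top between -0.008 and 0.008 m and angle between the z axis of cap and the z axis of strainer_top, either way round below 0.35 rad and contact force between strainer_top and the fingers below 0.05 N and linear speed of strainer_top below 0.03 m/s), for 0.3 s.
At the end, for the whole second after the job is handed in: Tin upright (0.06 rad); strainer home in its mouth (height within 3 mm, centred within 5 mm, square within 0.08 rad), not touched; cap held by the fingers alone (over 1 N), at rest, level within 0.3 rad, its rim 70 mm or more above its seat and below 0.40 m (z of strainer_top in the frame of shaker_tin between 0.104 and 0.11 m and horizontal distance between strainer_top and shaker_tin below 0.005 m and angle between the z axis of strainer_top and the z axis of shaker_tin, either way round below 0.08 rad and contact force between strainer_top and the fingers below 0.05 N and linear speed of each of strainer_top, cap below 0.03 m/s and angle between shaker_tin's own z axis and vertical below 0.06 rad and z of cap in the frame of strainer_top above 0.1103 m and angle between cap's own z axis and vertical below 0.3 rad and contact force between cap and the fingers above 1 N and contact force between cap and strainer_top below 0.02 N and contact force between cap and shaker_tin below 0.02 N and height (world z) of cap below 0.4 m); the arm keeps its last pose, push and grip.
It fails at once if the cap comes off the strainer before the strainer is home in the tin ((z of cap in the frame of strainer_top above 0.06 m or z of cap in the frame of strainer_top below 0.02 m) and not (z of strainer_top in the frame of shaker_tin between 0.103 and 0.111 m and horizontal distance between strainer_top and shaker_tin below 0.005 m and angle between the z axis of strainer_top and the z axis of shaker_tin, either way round below 0.08 rad)).
It fails at once if the strainer is pulled out of the tin, or carried, by the cap (contact force between cap and the fingers above 0.5 N and contact force between strainer_top and the fingers below 0.05 N and height (world z) of strainer_top above 0.04 m and not (z of strainer_top in the frame of shaker_tin between 0.101 and 0.113 m and horizontal distance between strainer_top and shaker_tin below 0.005 m and angle between the z axis of strainer_top and the z axis of shaker_tin, either way round below 0.08 rad)).
It fails at once if the strainer is dropped (contact force between strainer_top and the fingers below 0.05 N and linear speed of strainer_top above 0.4 m/s).
It fails at once if the tin is tipped or pushed away (angle between shaker_tin's own z axis and vertical above 0.2 rad or distance of shaker_tin from where it was at the start of the episode above 0.04 m).
It fails at once if a bystander is disturbed (distance of any of tea_glass, milk_jug, curl_bowl from where it was at the start of the episode above 0.03 m).
It also fails if it takes over 56 s, if anything falls off the work surface, if the arm or the gripper's body presses on something with over 40 N, if the wrist force passes 120 N, or if a joint passes its speed limit or range.

## Robot

A 7-joint arm with a two-finger parallel gripper is mounted at the origin on a cart in front of the work surface, level with it; the furniture and walls round the work are solid. World frame = base frame: x ahead of the robot, y to its left, z up, the work surface at z = 0. Lengths are in m, angles in rad, forces in N, time in s.
With the tool pointing down it reaches from about 0.35 to 0.775 m from the base axis. Payload 3.1 kg.
Tool frame: the origin (TCP) lies midway between the tips of the shut fingers; the grasp point (between the pads) lies 19 mm behind it (robot.grip_depth is the distance from the TCP to the grasp point, in m); z points along the fingers, y is the line along which they close (so a half turn about z gives the same grasp; the last joint's range is limited). The gripper opens to 85 mm and grips with 20 to 120 N. Pads are 22 mm wide; open, the fingers measure 114 mm over their backs; the gripper's body (76 mm by 85 mm) begins 54 mm behind the grasp point. The pads swing forward as they close: fully open they stand 13 mm farther back than shut.
Start: joints at [-1.354, 0.311, 0.014, 1.512, -0.004, 1.319, -0.027], TCP at [0.141, 0.532, 0.231] pointing down, gripper open.
Joint ranges: [-2.7, 2.7], [-0.3, 1.91], [-1.27, 1.3], [0.12, 2.57], [-1.44, 4.58], [0.2, 2.03], [-3.05, 3.05]. Speed limits (rad/s): [2.79, 2.79, 3.14, 3.14, 3.14, 3.14, 3.14].

## Interface

Orientations are given as a rotation vector (axis times angle).
In Python, from station import robot gives the robot as it stands.
- The arm moves only by the tool arm_command, never from a script. Its argument "steps" is a list of rows, each a list of 3 entries, a list of its own where there are three numbers: the shift along the tool's x, y, z as a fraction of full scale, then the turn, a rotation vector about the tool's x, y, z as a fraction of full scale, then the closure, from -1 (fully open) to 1 (shut), so that 0 is half open. A call has 1 to 10 rows; each row shifts and turns the commanded pose from where the row before left it, along the tool's axes as they then stand; what a row does not reach is not made up. Full scale, the value 1, is 20 cm for a shift and 180 degrees for a turn. A row lasts 1/8 s, in which the tool goes at most 62.5 mm and 10.7 degrees, less where a joint would pass 70% of its speed; a pose out of reach is approached as far as the arm can. A call with a number of a shift or a turn outside -1 to 1 is refused whole. A call with a gripper value outside its range is refused whole. The fingers move at their own pace and stop on an object; the grip force is fixed at half the most. Time passes only in rows, so rows that do not move let the fingers close. It gives the time, the measured TCP pose, the force, the opening and the grip force at its end, in the units of the state.
- robot.get_obs(): the state, without advancing time (a new reading comes with each control period).
- robot.read_camera(name): name is "scene" or "top" or "wrist"; returns a dict with "img" (400x640x3 uint8, red, green, blue), "camera_matrix" (3x3 intrinsics, pixels), "R" (3x3) and "t" (3): a world point X has camera coordinates R X + t. Camera axes: x right, y down, z forward; pixel columns grow to the right and rows downward; lengths in m; the calibration is good to about 2 mm. A picture is of the moment at which its call begins. There is no depth.
- robot.sign_off(): hands the job in; it is judged then, once.
The state is a dict: "time_s": time; "joint_pos": joint angles; "dq": joint speeds; "joint_efforts": joint torques, N m; "tcp_pos": TCP position; "eef_rot": TCP orientation; "ft_force": force on the tool from outside, world axes, zero at the start; "wrist_torque": the same for the moment, N m; "grip_width": opening from 0.0 (shut) to 1.0 (fully open); "grasp_force": force on a finger pad.
Only numpy, scipy, OpenCV 4.12 (cv2) and the standard library are available. Lean on these libraries where they do the work, as an engineer would, in place of code of your own. Each camera call takes 0.05 s, during which the arm holds its last target. There are 200 camera calls.

## Working session

There is one attempt and no reset: what is moved stays moved. The work goes in short steps, Python scripts to look and compute and a tool call to move; the robot and the scene stay as the last step left them, time stands still between calls to the robot, and variables do not carry over. Pictures are saved under pics/ and viewed, at most 10 in all, crops included, and the job is handed in when it is done.

Besides the shell and the picture viewer there is one more tool, called after "Call:" by a JSON object that holds its "api" and its "payload". arm_command: Moves the arm, as the interface text tells. Shift numbers are shares of 20 cm and turn numbers shares of 180 degrees, none past 1 either way. Its arguments: {"type":"object","properties":{"steps":{"type":"array","items":{"type":"array"}}},"required":["steps"]}

```bash
mkdir -p pics
python3 - <<'E'
from station import robot
import cv2,numpy as np
o=robot.get_obs();print({k:np.round(v,3) for k,v in o.items()})
for n in("scene","top"):
    c=robot.read_camera(n);cv2.imwrite(f"pics/{n}0.png",c["img"][:,:,::-1]);print(n,np.round(c["camera_matrix"],1).tolist(),np.round(c["R"],3).tolist(),np.round(c["t"],3),np.round(-c["R"].T@c["t"],3))
E
```

```text
{'time_s': np.float64(0.0), 'joint_pos': array([-1.354,  0.312,  0.014,  1.513, -0.004,  1.319, -0.027]), 'dq': array([ 0.   ,  0.001,  0.   , -0.001,  0.001,  0.001,  0.001]), 'joint_efforts': array([ 0.0000e+00, -3.7992e+01,  1.4600e-01, -2.3059e+01,  1.2000e-02,
        1.4000e-02,  0.0000e+00]), 'tcp_pos': array([0.141, 0.531, 0.23 ]), 'eef_rot': array([-0.405, -3.115,  0.004]), 'ft_force': array([-0.004,  0.205,  0.506]), 'wrist_torque': array([-0.002,  0.041, -0.02 ]), 'grasp_force': np.float64(0.0), 'grip_width': np.float64(1.002)}
scene [[442.8, 0.0, 320.2], [0.0, 442.8, 199.5], [0.0, 0.0, 1.0]] [[-0.817, -0.577, -0.007], [-0.436, 0.625, -0.647], [0.378, -0.526, -0.762]] [0.432 0.318 0.792] [0.192 0.467 0.812]
top [[425.9, 0.0, 317.3], [0.0, 425.9, 196.6], [0.0, 0.0, 1.0]] [[0.028, -0.999, -0.029], [-0.991, -0.024, -0.134], [0.133, 0.033, -0.991]] [-0.047  0.566  0.843] [ 0.45  -0.061  0.909]
```

View pics/scene0.png

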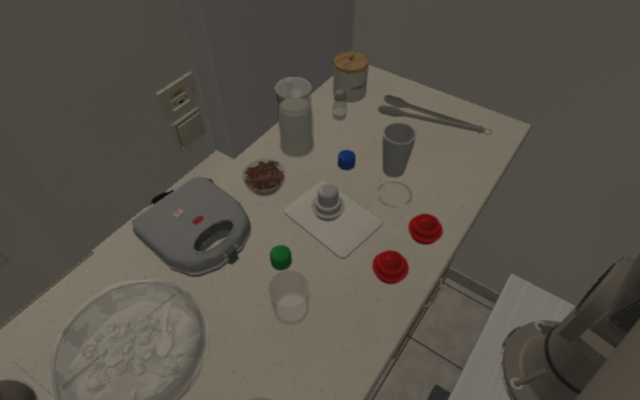

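View pics/top0.png

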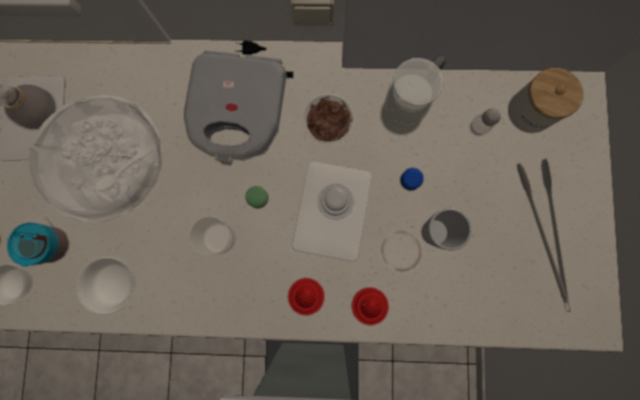

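The scene view shows the strainer with its cap at about (327,200) and the tin at (397,150). In the top view they are at (336,200) and (449,230). Next I'll zoom in on both.

Run:
```python
import cv2,numpy as np
t=cv2.imread("pics/top0.png");s=cv2.imread("pics/scene0.png")
z=lambda im,x,y:cv2.convertScaleAbs(cv2.resize(im[y:y+60,x:x+80],(400,300),interpolation=cv2.INTER_CUBIC),alpha=1.4)
cv2.imwrite("pics/crop.png",np.vstack([np.hstack([z(t,296,170),z(t,410,200)]),np.hstack([z(s,290,170),z(s,358,120)])]))
```

```text
(no output)
```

View pics/crop.png

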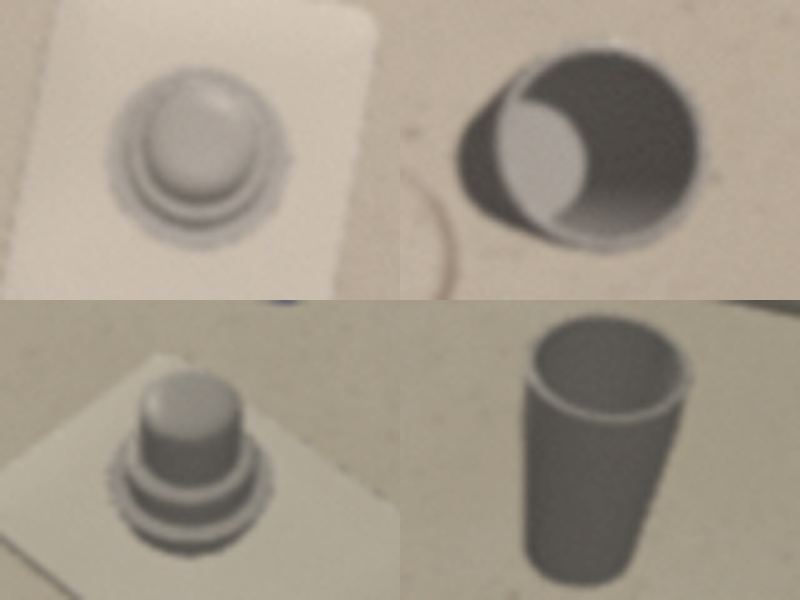

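In the zoomed crops (5x), the top view puts the flange centre at about (335.7,201.4), the cap top at (336.2,197.4) and the tin rim centre at (449.7,229.4). The scene view puts the cap top at (327.8,190.8) and the tin rim at (399.4,133.3).

```bash
cat > h.py <<'E'
import numpy as np,cv2
from station import robot
from scipy.spatial.transform import Rotation as Ro
def ray(c,u,v,z):
    d=c["R"].T@np.linalg.inv(c["camera_matrix"])@[u,v,1];o=-c["R"].T@c["t"]
    return o+d*(z-o[2])/d[2]
E
python3 - <<'E'
from h import *
np.set_printoptions(precision=4,suppress=True)
t=robot.read_camera("top");s=robot.read_camera("scene")
for n,c,u,v,z in [("flange",t,335.7,201.4,.0285),("cap t",t,336.2,197.4,.081),("cap s",s,327.8,190.8,.081),("tin t",t,449.7,229.4,.125),("tin s",s,399.4,133.3,.125),("glass t",t,213,235,.05),("bowl",t,329,119,.07),("jug",t,415,85,.19),("blue",t,412,179,.02),("red2",t,370,306,.03),("board corners",t,312,163,.007),("",t,371,172,.007),("",t,356,259,.007)]:print(n,ray(c,u,v,z))
print(Ro.from_rotvec(robot.get_obs()["eef_rot"]).as_matrix())
E
```

```text
flange [ 0.5589 -0.0704  0.0285]
cap t [ 0.5603 -0.0706  0.081 ]
cap s [ 0.5555 -0.0676  0.081 ]
tin t [ 0.5006 -0.2782  0.125 ]
tin s [ 0.4983 -0.2776  0.125 ]
glass t [0.4814 0.1767 0.05  ]
bowl [ 0.7226 -0.0525  0.07  ]
jug [ 0.7482 -0.2031  0.19  ]
blue [ 0.6114 -0.23    0.02  ]
red2 [ 0.3488 -0.144   0.03  ]
board corners [ 0.644  -0.0176  0.007 ]
 [ 0.627 -0.145  0.007]
 [ 0.4412 -0.1158  0.007 ]
[[-0.9667  0.2558 -0.0003]
 [ 0.2558  0.9667 -0.0014]
 [-0.     -0.0014 -1.    ]]
```

Call:
{"api": "arm_command", "payload": {"steps": [[[-0.17, -0.145, 0], [0, 0, 0], -1], [[-0.17, -0.145, 0], [0, 0, 0], -1], [[-0.17, -0.145, 0], [0, 0, 0], -1], [[-0.17, -0.145, 0], [0, 0, 0], -1], [[-0.17, -0.145, 0], [0, 0, 0], -1], [[-0.17, -0.145, 0], [0, 0, 0], -1], [[-0.17, -0.145, 0], [0, 0, 0], -1], [[-0.17, -0.145, 0], [0, 0, 0], -1], [[-0.17, -0.145, 0], [0, 0, 0], -1], [[-0.17, -0.145, 0], [0, 0, 0], -1]]}}

```text
time_s: 1.45
tcp_pos: [0.3958, 0.1631, 0.2313]
eef_rot: [0.405, 3.115, 0.001]
ft_force: [0.3, 1.5, 1.6]
grip_width: 0.998
grasp_force: 0.0
```

Call:
{"api": "arm_command", "payload": {"steps": [[[-0.17, -0.145, 0], [0, 0, 0], -1], [[-0.17, -0.145, 0], [0, 0, 0], -1], [[-0.17, -0.145, 0], [0, 0, 0], -1], [[-0.17, -0.145, 0], [0, 0, 0], -1], [[-0.17, -0.145, 0], [0, 0, 0], -1], [[-0.17, -0.145, 0], [0, 0, 0], -1], [[0, 0, 0], [0, 0, 0], -1], [[0, 0, 0], [0, 0, 0], -1]]}}

```text
time_s: 2.45
tcp_pos: [0.5475, -0.0552, 0.2308]
eef_rot: [-0.405, -3.114, -0.001]
ft_force: [-0.1, 0.4, 0.1]
grip_width: 1.002
grasp_force: 0.0
```

```bash
cat >> h.py <<'E'
np.set_printoptions(precision=4,suppress=True)
def st(x=None,y=None,z=None):
    o=robot.get_obs();p=o["tcp_pos"];R=Ro.from_rotvec(o["eef_rot"]).as_matrix()
    print(o["time_s"],p,R.tolist(),o["ft_force"],o["grip_width"],o["grasp_force"],o["joint_pos"])
    if x is not None:print("frac",R.T@(np.array([x,y,z])-p)/.2)
def shot(cam,name):
    c=robot.read_camera(cam);cv2.imwrite(f"pics/{name}.png",cv2.convertScaleAbs(c["img"][:,:,::-1],alpha=1.4));return c
E
python3 - <<'E'
from h import *
st(.558,-.0695,.14);c=shot("wrist","w1");print(c["R"],c["t"],c["camera_matrix"])
X=lambda p:(lambda q:(c["camera_matrix"]@q/q[2])[:2])(c["R"]@p+c["t"])
print(X(np.array([.558,-.0695,.0285])),X(np.array([.558,-.0695,.081])))
E
```

```text
2.45 [ 0.5475 -0.0552  0.2308] [[-0.9667951908964232, 0.2555492641390875, -0.0012776766099036707], [0.2555481168333007, 0.9667958261893626, 0.0009952114255906608], [0.001489577961147149, 0.0006356577686033857, -0.9999986885474896]] [-0.0522  0.3782  0.1484] 1.001669254945038 0.0 [-0.3737  0.345   0.5982  1.5274 -0.198   1.3316  1.5567]
frac [-0.0697 -0.0558  0.454 ]
[[ 0.2558  0.9667  0.0011]
 [ 0.9161 -0.2428  0.319 ]
 [ 0.3087 -0.0806 -0.9478]] [-0.0875 -0.5561  0.2057] [[292.4531   0.     318.4947]
 [  0.     292.4531 199.3261]
 [  0.       0.       1.    ]]
[308.7598 183.808 ] [307.2383 197.2551]
```

View pics/w1.png

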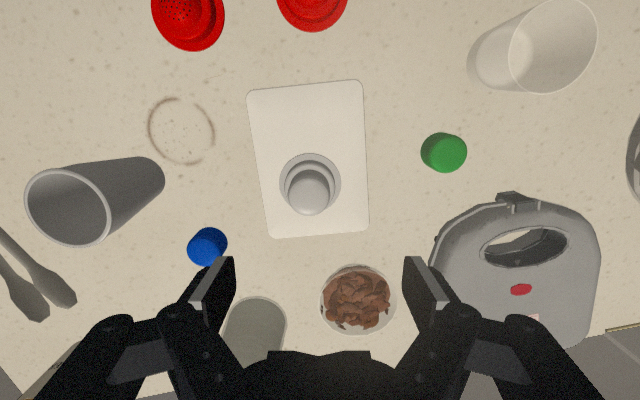

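The wrist view shows the strainer flange centred at about (310,183), against a prediction of (308.8,183.8). The cap is upright and the fingers are symmetric about x≈319. I'll go closer.

Call:
{"api": "arm_command", "payload": {"steps": [[[-0.009, -0.006, 0.057], [0, 0, 0], -1], [[-0.009, -0.006, 0.057], [0, 0, 0], -1], [[-0.009, -0.006, 0.057], [0, 0, 0], -1], [[-0.009, -0.006, 0.057], [0, 0, 0], -1], [[-0.009, -0.006, 0.057], [0, 0, 0], -1], [[-0.009, -0.006, 0.057], [0, 0, 0], -1], [[-0.009, -0.006, 0.057], [0, 0, 0], -1], [[-0.009, -0.006, 0.057], [0, 0, 0], -1], [[0, 0, 0], [0, 0, 0], -1], [[0, 0, 0], [0, 0, 0], -1]]}}

```text
time_s: 3.75
tcp_pos: [0.5596, -0.069, 0.1403]
eef_rot: [0.405, 3.115, 0.0]
ft_force: [-0.9, -0.5, 0.0]
grip_width: 0.996
grasp_force: 0.0
```

Run:
```python
from h import *
st(.558,-.069,.026);c=shot("wrist","w2")
X=lambda p:(lambda q:(c["camera_matrix"]@q/q[2])[:2])(c["R"]@p+c["t"])
print(X(np.array([.558,-.069,.0285])),X(np.array([.558,-.069,.081])))
im=cv2.imread("pics/w2.png")[100:300,200:440];cv2.imwrite("pics/w2c.png",cv2.resize(im,None,fx=3,fy=3))
```

```text
3.75 [ 0.5596 -0.069   0.1403] [[-0.9667152002893201, 0.25585432115197865, 0.0005365421136994241], [0.25585433893739423, 0.9667153437920609, -3.638552171508422e-05], [-0.0005279928868620314, 0.00010210219090020934, -0.9999998553993165]] [-0.9435 -0.4858  0.0255] 0.9958448297164203 0.0 [-0.3244  0.4443  0.5755  1.6282 -0.2598  1.1458  1.6265]
frac [ 0.0082 -0.002   0.5717]
[317.4259 193.9871] [317.2226 215.5578]
```

View pics/w2c.png

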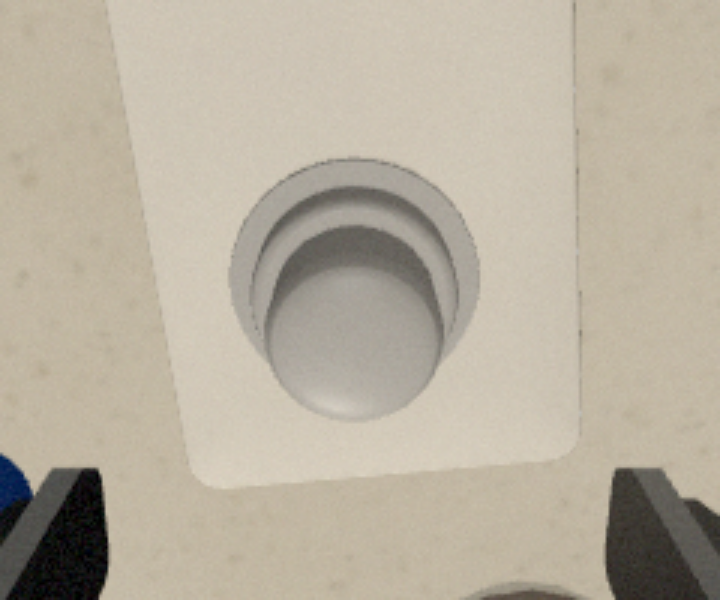

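In the close-up the flange spans x 276–360 in full-image pixels, so its centre is at 318.2. The finger midpoint is at 318.8, so it is centred to within 0.5 mm.

Call:
{"api": "arm_command", "payload": {"steps": [[[0.004, 0, 0.08], [0, 0, 0], -1], [[0, 0, 0.08], [0, 0, 0], -1], [[0, 0, 0.08], [0, 0, 0], -1], [[0, 0, 0.08], [0, 0, 0], -1], [[0, 0, 0.08], [0, 0, 0], -1], [[0, 0, 0.08], [0, 0, 0], -1], [[0, 0, 0.05], [0, 0, 0], -1], [[0, 0, 0.03], [0, 0, 0], -1], [[0, 0, 0.01], [0, 0, 0], -1], [[0, 0, 0], [0, 0, 0], -1]]}}

```text
time_s: 5.05
tcp_pos: [0.5589, -0.0689, 0.0264]
eef_rot: [0.405, 3.115, 0.0]
ft_force: [0.2, 0.9, -0.4]
grip_width: 1.001
grasp_force: 0.0
```

Run:
```python
from h import *
st();c=shot("wrist","w3");c2=shot("scene","s3")
a=cv2.imread("pics/w3.png")[100:360,140:500];b=cv2.imread("pics/s3.png")[140:270,237:417]
cv2.imwrite("pics/w3c.png",np.hstack([cv2.resize(a,(400,289)),cv2.resize(b,(400,289),interpolation=2)]))
```

```text
5.05 [ 0.5589 -0.0689  0.0264] [[-0.9667088242023352, 0.2558779232905662, 0.0007331997314503389], [0.255877968676883, 0.9667090896797546, -3.2807510312280564e-05], [-0.0007171855625508376, 0.0001558943481989581, -0.9999997306708743]] [ 0.189   0.8875 -0.4215] 1.0013757186597214 0.0 [-0.2801  0.577   0.5182  1.744  -0.3487  0.9125  1.6964]
```

View pics/w3c.png

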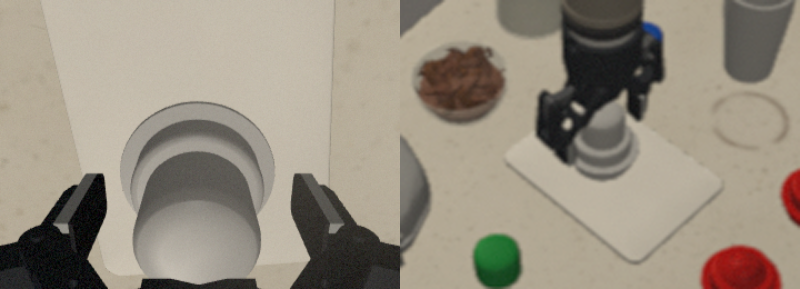

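The flange is centred between the pads (197 against 198.5 in crop pixels) and the cap is upright. I'll close gently.

Call:
{"api": "arm_command", "payload": {"steps": [[[0, 0, 0], [0, 0, 0], -0.8], [[0, 0, 0], [0, 0, 0], -0.6], [[0, 0, 0], [0, 0, 0], -0.5], [[0, 0, 0], [0, 0, 0], -0.45], [[0, 0, 0], [0, 0, 0], -0.43], [[0, 0, 0], [0, 0, 0], -0.42]]}}

```text
time_s: 5.9
tcp_pos: [0.5586, -0.0692, 0.0261]
eef_rot: [0.406, 3.115, -0.001]
ft_force: [-0.7, -0.2, 1.5]
grip_width: 0.711
grasp_force: 0.3
```

Call:
{"api": "arm_command", "payload": {"steps": [[[0, 0, 0], [0, 0, 0], -0.38], [[0, 0, 0], [0, 0, 0], -0.3], [[0, 0, 0], [0, 0, 0], 0.0], [[0, 0, 0], [0, 0, 0], 1], [[0, 0, 0], [0, 0, 0], 1], [[0, 0, 0], [0, 0, 0], 1]]}}

```text
time_s: 6.65
tcp_pos: [0.5586, -0.0693, 0.0268]
eef_rot: [0.406, 3.115, -0.0]
ft_force: [-2.3, 0.6, 4.8]
grip_width: 0.676
grasp_force: 63.1
```

Call:
{"api": "arm_command", "payload": {"steps": [[[0, 0, -0.01], [0, 0, 0], 1], [[0, 0, -0.02], [0, 0, 0], 1], [[0, 0, -0.03], [0, 0, 0], 1], [[0, 0, -0.03], [0, 0, 0], 1], [[0, 0, -0.04], [0, 0, 0], 1], [[0, 0, -0.04], [0, 0, 0], 1], [[0, 0, -0.04], [0, 0, 0], 1], [[0, 0, -0.03], [0, 0, 0], 1], [[0, 0, -0.01], [0, 0, 0], 1], [[0, 0, 0], [0, 0, 0], 1]]}}

```text
time_s: 7.9
tcp_pos: [0.5586, -0.0687, 0.0761]
eef_rot: [0.405, 3.115, 0.0]
ft_force: [0.3, -0.4, -2.4]
grip_width: 0.679
grasp_force: 64.3
```

Run:
```python
from h import *
st(.4995,-.278,.2);c=shot("wrist","w4");c2=shot("scene","s4")
a=cv2.imread("pics/w4.png")[100:360,140:500];b=cv2.imread("pics/s4.png")[140:270,237:417]
cv2.imwrite("pics/w4c.png",np.hstack([cv2.resize(a,(400,289)),cv2.resize(b,(400,289),interpolation=2)]))
```

```text
7.9 [ 0.5586 -0.0687  0.0761] [[-0.9667311864469077, 0.2557944741578578, 1.1885242152346044e-05], [0.25579447431570573, 0.9667311835434449, 7.532756518289757e-05], [7.778540712913108e-06, 7.586168572989357e-05, -0.9999999970922495]] [ 0.3253 -0.4158 -2.3972] 0.6793222087946176 64.30047512054443 [-0.3035  0.5128  0.5481  1.7028 -0.3063  1.0124  1.6635]
frac [ 0.0179 -1.087  -0.6194]
```

View pics/w4c.png

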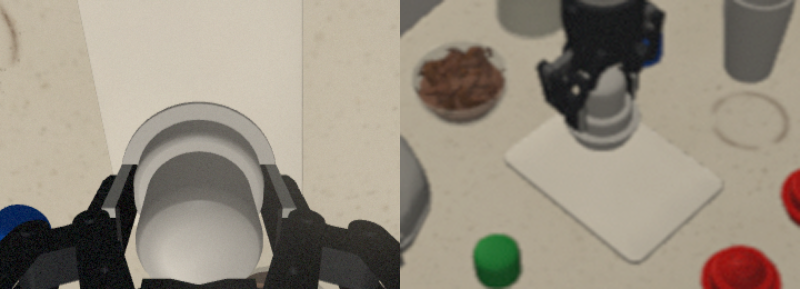

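The strainer is lifted and the cap still sits centred on it. The flange centre is at crop x≈198, between the pads. I'll carry it up and over to the tin smoothly.

Call:
{"api": "arm_command", "payload": {"steps": [[[0, 0, -0.02], [0, 0, 0], 1], [[0, 0, -0.05], [0, 0, 0], 1], [[0, -0.02, -0.08], [0, 0, 0], 1], [[0, -0.04, -0.09], [0, 0, 0], 1], [[0, -0.06, -0.1], [0, 0, 0], 1], [[0, -0.08, -0.1], [0, 0, 0], 1], [[0, -0.09, -0.08], [0, 0, 0], 1], [[0, -0.1, -0.06], [0, 0, 0], 1], [[0, -0.1, -0.03], [0, 0, 0], 1], [[0, -0.1, -0.01], [0, 0, 0], 1]]}}

```text
time_s: 9.25
tcp_pos: [0.5278, -0.1845, 0.2003]
eef_rot: [-0.406, -3.115, 0.0]
ft_force: [-0.6, 0.2, -2.8]
grip_width: 0.676
grasp_force: 64.4
```

Call:
{"api": "arm_command", "payload": {"steps": [[[0.002, -0.1, 0], [0, 0, 0], 1], [[0.002, -0.1, 0], [0, 0, 0], 1], [[0.002, -0.09, 0], [0, 0, 0], 1], [[0.002, -0.08, 0], [0, 0, 0], 1], [[0.002, -0.06, 0], [0, 0, 0], 1], [[0.002, -0.04, 0], [0, 0, 0], 1], [[0, -0.02, 0], [0, 0, 0], 1], [[0, -0.006, 0], [0, 0, 0], 1], [[0, 0, 0], [0, 0, 0], 1], [[0, 0, 0], [0, 0, 0], 1]]}}

```text
time_s: 10.5
tcp_pos: [0.501, -0.2776, 0.2001]
eef_rot: [0.404, 3.115, 0.001]
ft_force: [-0.5, -0.3, -1.8]
grip_width: 0.677
grasp_force: 64.4
```

Run:
```python
from h import *
st(.5008,-.278,.17);c=shot("wrist","w5");c2=shot("scene","s5");c3=shot("top","t5")
a=cv2.imread("pics/w5.png")[100:360,140:500];b=cv2.imread("pics/s5.png")[70:200,310:490];d=cv2.imread("pics/t5.png")[165:295,360:540]
cv2.imwrite("pics/w5c.png",np.vstack([np.hstack([cv2.resize(a,(400,289)),cv2.resize(b,(400,289),interpolation=2)]),np.hstack([cv2.resize(d,(400,289),interpolation=2)]*2)]))
```

```text
10.5 [ 0.501  -0.2776  0.2001] [[-0.9669583632069244, 0.2549343170532475, 0.00013346452738760182], [0.2549343496661152, 0.9669582925608159, 0.0003712252509560619], [-3.441657569474765e-05, 0.000392984053538607, -0.9999999221895136]] [-0.5173 -0.2572 -1.8385] 0.6768679919778218 64.3809986114502 [ 0.0158  0.4244  0.6518  1.5177 -0.2635  1.2887  2.0114]
frac [ 0.0005 -0.0024  0.1503]
```

View pics/w5c.png

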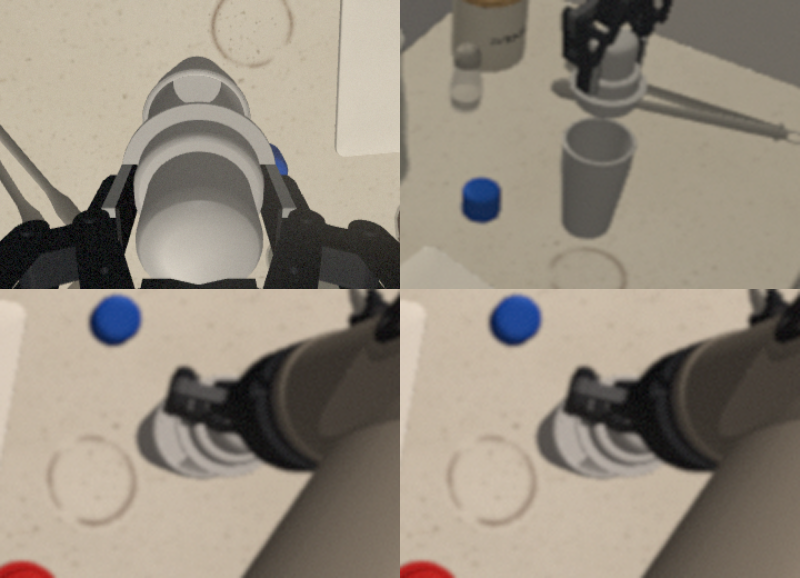

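The wrist view shows the tin's rim arc behind the flange: top at crop (196,~69), sides at x 143 and 249. The flange centre is at 198, so they are nearly aligned. I'll get sub-pixel edges along both directions.

Run:
```python
from h import *
c=robot.read_camera("wrist");g=cv2.cvtColor(c["img"],cv2.COLOR_RGB2GRAY).astype(int)
print("col 318 rows 150-200",list(g[150:200,318]))
for r in (186,190,194):print(r,list(g[r,262:282]),list(g[r,354:374]))
R=Ro.from_rotvec(robot.get_obs()["eef_rot"]).as_matrix();p=robot.get_obs()["tcp_pos"]
for n,v,z in(("rim",np.arange(160,168),.125),("fl",np.arange(188,194),.2021)):
    for q in v:print(n,q,(R.T@(ray(c,318,q,z)-p))*1e3)
for u in (268,270,272,362,364,366):print(u,(R.T@(ray(c,u,190,.125)-p))*1e3)
```

```text
col 318 rows 150-200 [np.int64(126), np.int64(70), np.int64(72), np.int64(65), np.int64(68), np.int64(71), np.int64(65), np.int64(74), np.int64(73), np.int64(73), np.int64(74), np.int64(75), np.int64(91), np.int64(101), np.int64(109), np.int64(120), np.int64(128), np.int64(132), np.int64(123), np.int64(121), np.int64(120), np.int64(125), np.int64(121), np.int64(122), np.int64(124), np.int64(117), np.int64(123), np.int64(122), np.int64(121), np.int64(121), np.int64(120), np.int64(122), np.int64(120), np.int64(121), np.int64(120), np.int64(121), np.int64(122), np.int64(123), np.int64(120), np.int64(119), np.int64(118), np.int64(103), np.int64(76), np.int64(102), np.int64(119), np.int64(121), np.int64(120), np.int64(121), np.int64(122), np.int64(120)]
186 [np.int64(136), np.int64(135), np.int64(136), np.int64(135), np.int64(135), np.int64(134), np.int64(136), np.int64(135), np.int64(134), np.int64(136), np.int64(134), np.int64(115), np.int64(95), np.int64(108), np.int64(117), np.int64(119), np.int64(121), np.int64(121), np.int64(100), np.int64(64)] [np.int64(126), np.int64(124), np.int6
[... 1415 characters left out ...]
int64(136), np.int64(134), np.int64(136)]
rim 160 [39.9939  0.298  75.101 ]
rim 161 [39.2379  0.2975 75.101 ]
rim 162 [38.4803  0.2969 75.1011]
rim 163 [37.7209  0.2964 75.1011]
rim 164 [36.9599  0.2958 75.1011]
rim 165 [36.1971  0.2953 75.1011]
rim 166 [35.4327  0.2947 75.1012]
rim 167 [34.6666  0.2941 75.1012]
fl 188 [40.9629  0.3803 -1.999 ]
fl 189 [40.4443  0.3799 -1.999 ]
fl 190 [39.9246  0.3795 -1.999 ]
fl 191 [39.4037  0.3791 -1.999 ]
fl 192 [38.8816  0.3787 -1.9989]
fl 193 [38.3582  0.3783 -1.9989]
268 [ 16.5769 -38.392   75.097 ]
270 [ 16.5763 -36.8452  75.0972]
272 [ 16.5757 -35.2985  75.0974]
362 [16.5484 34.3207 75.1061]
364 [16.5478 35.8681 75.1062]
366 [16.5472 37.4156 75.1064]
```

The tin centre is offset from the strainer by about -0.6 mm in tool x and -0.6 mm in tool y. I'll correct for that and lower to just above entry.

Call:
{"api": "arm_command", "payload": {"steps": [[[-0.003, -0.003, 0.01], [0, 0, 0], 1], [[0, 0, 0.03], [0, 0, 0], 1], [[0, 0, 0.04], [0, 0, 0], 1], [[0, 0, 0.05], [0, 0, 0], 1], [[0, 0, 0.05], [0, 0, 0], 1], [[0, 0, 0.04], [0, 0, 0], 1], [[0, 0, 0.03], [0, 0, 0], 1], [[0, 0, 0.015], [0, 0, 0], 1], [[0, 0, 0.005], [0, 0, 0], 1], [[0, 0, 0], [0, 0, 0], 1]]}}

```text
time_s: 11.95
tcp_pos: [0.5013, -0.279, 0.1463]
eef_rot: [0.405, 3.115, -0.0]
ft_force: [0.5, -0.0, -2.7]
grip_width: 0.676
grasp_force: 64.4
```

Call:
{"api": "arm_command", "payload": {"steps": [[[0, 0, 0.01], [0, 0, 0], 1], [[0, 0, 0.01], [0, 0, 0], 1], [[0, 0, 0.01], [0, 0, 0], 1], [[0, 0, 0], [0, 0, 0], 1]]}}

```text
time_s: 12.45
tcp_pos: [0.501, -0.2787, 0.1398]
eef_rot: [-0.405, -3.115, -0.0]
ft_force: [-0.4, -0.6, -2.1]
grip_width: 0.678
grasp_force: 64.4
```

Call:
{"api": "arm_command", "payload": {"steps": [[[0, 0, 0.015], [0, 0, 0], 1], [[0, 0, 0.015], [0, 0, 0], 1], [[0, 0, 0.015], [0, 0, 0], 1], [[0, 0, 0.005], [0, 0, 0], 1], [[0, 0, 0], [0, 0, 0], 1]]}}

```text
time_s: 13.08
tcp_pos: [0.5011, -0.2788, 0.13]
eef_rot: [-0.405, -3.115, -0.0]
ft_force: [-0.4, -0.7, -2.5]
grip_width: 0.677
grasp_force: 64.4
```

Call:
{"api": "arm_command", "payload": {"steps": [[[0, 0, 0.005], [0, 0, 0], 1], [[0, 0, 0.003], [0, 0, 0], 1], [[0, 0, 0], [0, 0, 0], 1]]}}

```text
time_s: 13.45
tcp_pos: [0.5011, -0.2789, 0.1285]
eef_rot: [-0.405, -3.115, -0.0]
ft_force: [0.7, -0.2, -1.9]
grip_width: 0.677
grasp_force: 64.4
```

Call:
{"api": "arm_command", "payload": {"steps": [[[0, 0, 0.004], [0, 0, 0], 1], [[0, 0, 0.003], [0, 0, 0], 1], [[0, 0, 0], [0, 0, 0], 1]]}}

```text
time_s: 13.82
tcp_pos: [0.5011, -0.2788, 0.127]
eef_rot: [-0.405, -3.115, -0.0]
ft_force: [-0.2, 0.3, -2.3]
grip_width: 0.676
grasp_force: 64.4
```

Call:
{"api": "arm_command", "payload": {"steps": [[[0, 0, 0.002], [0, 0, 0], 1], [[0, 0, 0.001], [0, 0, 0], 1], [[0, 0, 0], [0, 0, 0], 1]]}}

```text
time_s: 14.2
tcp_pos: [0.5013, -0.279, 0.1269]
eef_rot: [0.405, 3.115, -0.0]
ft_force: [-0.2, 0.1, 0.8]
grip_width: 0.673
grasp_force: 64.4
```

Call:
{"api": "arm_command", "payload": {"steps": [[[0, 0, 0.002], [0, 0, 0], 1], [[0, 0, 0], [0, 0, 0], 1], [[0, 0, 0], [0, 0, 0], 1]]}}

```text
time_s: 14.58
tcp_pos: [0.5015, -0.2791, 0.1268]
eef_rot: [0.405, 3.114, -0.0]
ft_force: [-2.6, 2.0, 5.0]
grip_width: 0.68
grasp_force: 64.7
```

It's seated: the tool is blocked at the predicted height with a rising force. I'll release slowly.

Call:
{"api": "arm_command", "payload": {"steps": [[[0, 0, 0], [0, 0, 0], -0.36], [[0, 0, 0], [0, 0, 0], -0.4], [[0, 0, 0], [0, 0, 0], -0.43], [[0, 0, 0], [0, 0, 0], -0.47], [[0, 0, 0], [0, 0, 0], -0.52], [[0, 0, 0], [0, 0, 0], -0.6], [[0, 0, 0], [0, 0, 0], -0.65], [[0, 0, 0], [0, 0, 0], -0.65], [[0, 0, 0], [0, 0, 0], -0.65], [[0, 0, 0], [0, 0, 0], -0.65]]}}

```text
time_s: 15.82
tcp_pos: [0.5011, -0.2789, 0.1261]
eef_rot: [0.405, 3.115, 0.0]
ft_force: [0.5, -0.5, -0.5]
grip_width: 0.825
grasp_force: 0.0
```

Run:
```python
from h import *
st();c=shot("wrist","w6");c2=shot("scene","s6")
a=cv2.imread("pics/w6.png")[100:360,140:500];b=cv2.imread("pics/s6.png")[85:175,335:460]
cv2.imwrite("pics/w6c.png",np.hstack([cv2.resize(a,(400,289)),cv2.resize(b,(400,289),interpolation=2)]))
```

```text
15.825 [ 0.5011 -0.2789  0.1261] [[-0.966711577916784, 0.255868563490673, 5.7782879101836726e-05], [0.25586856446962336, 0.9667115793317008, 1.0112509767139924e-05], [-5.3271904967465825e-05, 2.4560702600399486e-05, -0.999999998279438]] [ 0.4844 -0.536  -0.4823] 0.8252916361085624 0.0 [ 0.0349  0.4894  0.6261  1.6191 -0.3089  1.1339  2.0493]
```

View pics/w6c.png

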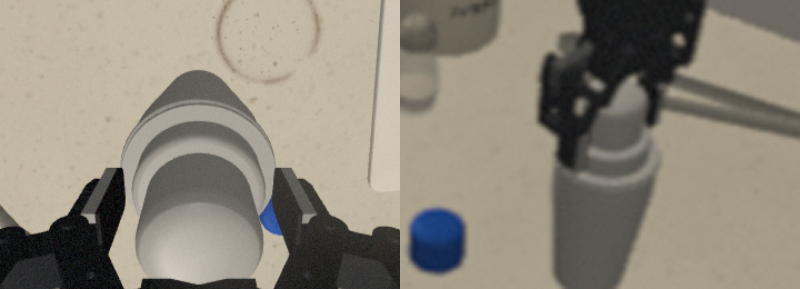

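The strainer's flange rests on the tin rim all round, the cap is upright on it, and the pads are clear. I'll rise to cap height and close gently.

Call:
{"api": "arm_command", "payload": {"steps": [[[0, 0, -0.01], [0, 0, 0], -0.65], [[0, 0, -0.03], [0, 0, 0], -0.65], [[0, 0, -0.04], [0, 0, 0], -0.65], [[0, 0, -0.035], [0, 0, 0], -0.65], [[0, 0, -0.02], [0, 0, 0], -0.65], [[0, 0, 0], [0, 0, 0], -0.5], [[0, 0, 0], [0, 0, 0], -0.35], [[0, 0, 0], [0, 0, 0], -0.2], [[0, 0, 0], [0, 0, 0], -0.16], [[0, 0, 0], [0, 0, 0], -0.13]]}}

```text
time_s: 17.18
tcp_pos: [0.5011, -0.2788, 0.153]
eef_rot: [-0.405, -3.115, -0.0]
ft_force: [0.1, 0.2, -0.7]
grip_width: 0.559
grasp_force: 0.0
```

Call:
{"api": "arm_command", "payload": {"steps": [[[0, 0, 0], [0, 0, 0], -0.11], [[0, 0, 0], [0, 0, 0], -0.09], [[0, 0, 0], [0, 0, 0], -0.07], [[0, 0, 0], [0, 0, 0], -0.05], [[0, 0, 0], [0, 0, 0], 0], [[0, 0, 0], [0, 0, 0], 0.3], [[0, 0, 0], [0, 0, 0], 1], [[0, 0, 0], [0, 0, 0], 1], [[0, 0, 0], [0, 0, 0], 1]]}}

```text
time_s: 18.3
tcp_pos: [0.5012, -0.2789, 0.1532]
eef_rot: [0.405, 3.115, 0.0]
ft_force: [-0.1, 1.0, 2.6]
grip_width: 0.524
grasp_force: 61.3
```

The cap is gripped, so I'll lift it straight up 10 cm.

Call:
{"api": "arm_command", "payload": {"steps": [[[0, 0, -0.01], [0, 0, 0], 1], [[0, 0, -0.02], [0, 0, 0], 1], [[0, 0, -0.04], [0, 0, 0], 1], [[0, 0, -0.07], [0, 0, 0], 1], [[0, 0, -0.09], [0, 0, 0], 1], [[0, 0, -0.1], [0, 0, 0], 1], [[0, 0, -0.09], [0, 0, 0], 1], [[0, 0, -0.06], [0, 0, 0], 1], [[0, 0, -0.02], [0, 0, 0], 1], [[0, 0, 0], [0, 0, 0], 1]]}}

```text
time_s: 19.55
tcp_pos: [0.5011, -0.2788, 0.2531]
eef_rot: [-0.405, -3.115, -0.0]
ft_force: [-0.5, 0.0, -0.5]
grip_width: 0.524
grasp_force: 61.3
```

Call:
{"api": "arm_command", "payload": {"steps": [[[0, 0, 0], [0, 0, 0], 1], [[0, 0, 0], [0, 0, 0], 1], [[0, 0, 0], [0, 0, 0], 1], [[0, 0, 0], [0, 0, 0], 1]]}}

```text
time_s: 20.05
tcp_pos: [0.5011, -0.2788, 0.253]
eef_rot: [-0.405, -3.115, -0.0]
ft_force: [0.0, 0.3, -0.9]
grip_width: 0.526
grasp_force: 61.3
```

Run:
```python
from h import *
st();c=shot("wrist","w7");c2=shot("scene","s7")
a=cv2.imread("pics/w7.png")[60:360,100:540];b=cv2.imread("pics/s7.png")[40:175,320:500]
cv2.imwrite("pics/w7c.png",np.hstack([cv2.resize(a,(400,289)),cv2.resize(b,(400,289),interpolation=2)]))
```

```text
20.05 [ 0.5011 -0.2788  0.253 ] [[-0.9667181493066361, 0.2558436194403862, -0.0002493848331977286], [0.2558436078095913, 0.9667181814038419, 7.801423028334518e-05], [0.00026104429546215555, 1.161425686079716e-05, -0.9999999658604917]] [ 0.0195  0.3388 -0.8988] 0.5263796106240936 61.29571670277983 [ 0.0145  0.3956  0.6647  1.4237 -0.2433  1.4054  1.9936]
```

View pics/w7c.png

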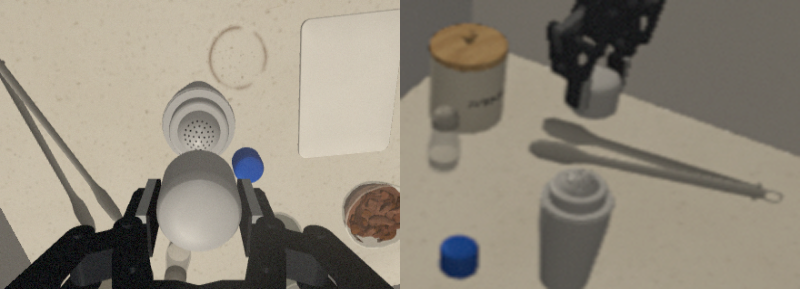

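The cap is held level in the gripper. The strainer, with its dome and holes in view, is seated in the standing tin at crop (198,125). I'm handing in.

```bash
python3 -c "
from station import robot
print(robot.sign_off())"
```

```text
the job is handed in; nothing more can be done
None
```

I handed the job in at about 20 s: the strainer is seated in the standing tin and released, and the gripper holds the cap level about 10 cm above it; sign-off returned no verdict.

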